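# Seat a sensor housing under the fixture's lip and hold it home

## Task

Take the blue-lidded sensor housing out of the steel tray, set it flat on the two rest strips of the assembly fixture with its tongue pointing at the dark lip, then slide the tongue in under the lip, past the give of the sprung ejector pin, until you feel it come up firmly against the stop; do not ram it. Finish while still holding it there, flat on the strips and firmly pressed home, because the pin pushes it back out if it is let go. Leave the gauge, screwdriver, screw tub and grease jar alone.

Things in the scene. Friction and masses are not known exactly. Their poses are not given: they have to be found in the camera images.
- housing: Workpiece, loose, 0.18 to 0.33 kg: aluminium block with blue lid, 70 (x) x 44 (y) x 32 (z) mm. A flat tongue sticks out 30 mm from its +x end, 36 wide, 6 thick, flush with the underside; a black connector, 14 mm thick, sticks out 14 mm from its -x end. Origin: centre of the block's underside; x to the tongue, z up. Starts on its underside in the tray's wide lane.
- tongue_tip (a point): Centre of the tongue's end face on the housing: 65 mm from the housing's origin along its +x, 3 mm above the underside.
- fixture: Fixed assembly fixture on an aluminium plate, x -135 to +130, y -90 to +90, 15 mm thick. Origin on the table below it; x is the push-in direction, roughly away from the robot; z up. Black handle at x = -124, |y| under 50, up to 47 mm high. Behind the lip: dowels and sensor blocks, |y| over 57, below 34 mm.
- rest (a point): Between the two steel rest strips at the height of their tops, 30 mm above the table; in the fixture's frame x -55, y 0. The strips are 8 mm wide, centred at y +11 and -11, and run from x -105 to +50 of the fixture; beside them it is open down to the plate, so fingertips may reach below their tops. Pressing down hard on them adds friction to the push.
- lip_edge (a point): Middle of the lip's near lower edge: fixture x 30, y 0, z 39 mm. The lip is a dark steel bridge with a yellow line on its near edge, x 30 to 70, 90 mm wide, top 51 mm above the table. Below it a pocket 40 mm wide and 9 mm high over the strips, between cheeks centred at y = 0; before it low flares (36 mm above the table) open to about 54 mm wide at x 14.
- stop: Red stop unit with a black knob behind the lip, clamped to the fixture at a depth that differs each time, rigid. From it two steel prongs reach under the lip, hidden from above: the tongue stops at their ends. Origin: below those end faces, at the plate's top; x, z as the fixture's. It sits at fixture x 40 to 50 mm: home is 10 to 20 mm under the lip. Its knob's top is 62 mm above the table.
- ejector (a joint): Travel of the brass ejector pin between the prongs, m: 0 at rest, when it stands 7 mm out before the prongs, growing as it is pushed in; 0.0065 to 0.007 when the tongue is against the prongs. Its spring pushes back with about 2 N at first and 7 N when home; after that the force rises steeply because the stop is rigid. Fully home and firm: 10 to 25 N in all on the stop and pin.
- tray: Steel parts tray with black rubber rims, fixed, 260 (x) x 250 (y) mm, floor 3 mm above the table, rims 39 mm above it. Origin: on the table under its middle, z up. A divider at y = -54 leaves a wide lane (y -52 to +122) where the housing lies, and a narrow lane where the gauge stands. The tray and the fixture may swap sides.
- gauge: Bystander: small turned steel gauge, 28 mm diameter, 56 high, standing in the tray's narrow lane. Origin: centre of its underside.
- screwdriver: Bystander: screwdriver with a red handle lying on the table beyond the work. Origin: on its axis, underside.
- screw_tub: Bystander: yellow open tub 70 x 90 x 35 mm with screws. Origin: centre of its underside.
- grease: Bystander: white jar with a black cap, 50 mm diameter, 70 high. Origin: centre of its underside.
Not all that is in view belongs to the job. What is meant by the housing is not brown, orange or white, and is the larger of those in its own colour.

How it is judged:
By the outcome, as a careful person would: the job done as asked, in the order asked, and still so for the second after the job is handed in, while the arm keeps its last pose, push and grip.
It also fails if it takes over 42 s, if anything falls off the work surface, if the arm or the gripper's body presses on something with over 40 N, if the wrist force passes 120 N, or if a joint passes its speed limit or range.

## Robot

A 6-joint arm with a two-finger parallel gripper is mounted at the origin on the work surface. World frame = base frame: x ahead of the robot, y to its left, z up, the work surface at z = 0. Lengths are in mm, angles in rad, forces in N, time in s.
With the tool pointing down it reaches from about 300 to 775 mm from the base axis. Payload 14.6 kg.
Tool frame: the origin (TCP) lies where the fingers leave the gripper's body, on its centre line; the fingertips stand 97 mm ahead of it and the grasp point (between the pads) lies ahead of it (grip_depth is the z of the grasp point in the tool frame, in mm); z points along the fingers, y is the line along which they close (so a half turn about z gives the same grasp; the last joint's range is limited). The gripper opens to 94 mm and grips with 3 to 60 N. Pads are 16 mm wide; open, the fingers measure 119 mm over their backs; the gripper's body (75 mm by 177 mm) begins 78 mm behind the grasp point.
Start: joints at [-1.299, 0.3, 1.521, -0, 1.321, -0.067], TCP at [182.788, -518.728, 302.646] pointing down, gripper open.
Joint ranges: [-3.03, 3.03], [-0.79, 2.21], [0.23, 2.52], [-1.04, 4.18], [0, 3.07], [-2.55, 2.55]. Speed limits (rad/s): [2.22, 2.22, 2.57, 3.14, 3.14, 3.14].

## Interface

Orientations are given as [roll, pitch, yaw] about the fixed x, y, z axes, in that order (R = Rz(yaw) Ry(pitch) Rx(roll)).
In Python, from cell import read_state, camera, sign_off, regions_of, spot_point, grip_depth gives the robot as it stands. The module is installed in compiled form; this text tells all that it offers.
- The arm moves only by the tool send_rows, never from a script. Its argument "series" is a list of rows, each a list of 3 entries, a list of its own where there are three numbers: the shift along the world's x, y, z in mm, then the turn about the world's z in degrees, then the closure, from -1 (fully open) to 1 (shut), so that 0 is half open. A call has 1 to 12 rows; each row shifts and turns the commanded pose from where the row before left it; what a row does not reach is not made up. A row lasts 1/10 s, in which the tool goes at most 50 mm and 8.59 degrees, less where a joint would pass 70% of its speed; a pose out of reach is approached as far as the arm can. A call is refused whole if a number of a shift passes 50 or a number of a turn 8.59, either way. A call with a gripper value outside its range is refused whole. The fingers move at their own pace and stop on an object; "squeeze" is the grip in N (left out, the last holds). Time passes only in rows, so rows that do not move let the fingers close. It gives the time, the measured TCP pose, the force, the opening and the grip force at its end, in the units of the state.
- read_state(): the state, without advancing time (a new reading comes with each control period).
- camera(name): name is "scene" or "side" or "wrist"; returns a dict with "color" (384x512x3 uint8, blue, green, red), "fx", "fy", "cx", "cy" (pixels), "camera_from_world" (4x4, takes a point from world to camera coordinates). Camera axes: x right, y down, z forward; pixel columns grow to the right and rows downward; lengths in mm; the calibration is good to about 2 mm. A picture is of the moment at which its call begins. There is no depth.
- sign_off(): hands the job in; it is judged then, once.
Trained networks look in a picture, given as the dict that the camera call returned (one of the last four; its "shot" number tells which), for a name from the list of things; names that differ only in an ending like _2 or _b are one class to them, and where a whole thing is asked for, a point or a joint stands for the part that bears it (a point fixed in the world has none). Each returns a list of dicts, best first, with "confidence" (0 to 1); they miss things now and then, are a little off and sometimes report something else, mostly with a low value. They report only what shows in the picture. A call takes as long as a camera call. They do not tell look-alikes from the thing itself.
- regions_of(thing, picture): "mask" (384x512 bool, what is visible of it).
- spot_point(thing, picture): "point" ([x, y, z] in mm, in the coordinates of the camera as it stood for that picture, good to about 4 mm: a listed point, or the origin of a listed thing).
The state is a dict: "clock": time; "joints": joint angles; "qd": joint speeds; "effort": joint torques, N m; "eef_pos": TCP position; "eef_rot": TCP orientation; "wrist_force": force on the tool from outside, world axes, zero at the start; "moment": the same for the moment, N m; "finger_gap": finger opening in mm; "finger_force": force on a finger pad.
Only numpy, scipy, OpenCV 4.12 (cv2) and the standard library are available. Lean on these libraries where they do the work, as an engineer would, in place of code of your own. Each camera call takes 0.05 s, during which the arm holds its last target. There are 200 camera calls.

## Working session

There is one attempt and no reset: what is moved stays moved. The work goes in short steps, Python scripts to look and compute and a tool call to move; the robot and the scene stay as the last step left them, time stands still between calls to the robot, and variables do not carry over. Pictures are saved under pics/ and viewed, at most 10 in all, crops included, and the job is handed in when it is done.

Besides the shell and the picture viewer there is one more tool, called after "Request:" as name([rows], argument=value, ...), one row to a line, values as JSON. send_rows: Moves the arm, as the interface text tells. Its arguments: {"type":"object","properties":{"series":{"type":"array"},"squeeze":{"type":"number"}},"required":["series"]}

```bash
mkdir -p pics; cat > h.py <<'E'
import numpy as np, cv2
from cell import *
def world(p,pic):
    T=np.linalg.inv(pic["camera_from_world"]); return (T@np.r_[p,1])[:3]
def px(p,pic):
    q=pic["camera_from_world"]@np.r_[p,1]; return np.array([pic["fx"]*q[0]/q[2]+pic["cx"],pic["fy"]*q[1]/q[2]+pic["cy"]])
def ray(uv,pic,z):
    T=np.linalg.inv(pic["camera_from_world"]); o=T[:3,3]; d=T[:3,:3]@np.array([(uv[0]-pic["cx"])/pic["fx"],(uv[1]-pic["cy"])/pic["fy"],1]); return o+d*(z-o[2])/d[2]
def tri(obs):
    A=np.zeros((3,3));b=np.zeros(3)
    for uv,pic in obs:
        T=np.linalg.inv(pic["camera_from_world"]);d=T[:3,:3]@np.array([(uv[0]-pic["cx"])/pic["fx"],(uv[1]-pic["cy"])/pic["fy"],1]);d/=np.linalg.norm(d)
        P=np.eye(3)-np.outer(d,d);A+=P;b+=P@T[:3,3]
    return np.linalg.solve(A,b)
E
python3 - <<'E'
from h import *
np.set_printoptions(precision=1,suppress=True)
s=read_state();print(s, grip_depth)
for n in ["scene","side"]:
    p=camera(n);cv2.imwrite(f"pics/{n}0.png",p["color"])
    for t in ["housing","tongue_tip","rest","lip_edge","stop","fixture","tray","gauge"]:
        print(n,t,[(world(r["point"],p),px(world(r["point"],p),p),round(r["confidence"],2)) for r in spot_point(t,p)])
E
```

```text
{'clock': 0.0, 'joints': array([-1.3,  0.3,  1.5,  0. ,  1.3, -0.1]), 'qd': array([ 0.,  0.,  0., -0.,  0.,  0.]), 'effort': array([ -0. , -53.2, -35.3,   0.1,   0. ,  -0. ]), 'eef_pos': array([ 182.8, -518.6,  302.1]), 'eef_rot': array([-3.1, -0. ,  0.3]), 'wrist_force': array([-0.7,  0.4, -0. ]), 'moment': array([ 0., -0., -0.]), 'finger_force': 0.0, 'finger_gap': 93.77271190845414} 78.39999999999999
scene housing [(array([762.2, 311.7,  -4.2]), array([374.1, 264.2]), 0.96), (array([376.6, 480.4,  -5.3]), array([387. , 145.8]), 0.93), (array([479.5, 228.4,   0. ]), array([313.2, 180. ]), 0.91), (array([556.7, 425.2,  -0.7]), array([390.3, 192.6]), 0.61), (array([227. , 274.1,  -1.8]), array([308.7, 119.5]), 0.56)]
scene tongue_tip [(array([701.5, 315.7,  -1.1]), array([368.1, 242.3]), 0.95), (array([533.7, 463.9,  -2.7]), array([400.8, 185. ]), 0.89), (array([326. , 509.9,   1.4]), array([391.2, 131.7]), 0.82), (array([185.5, 299.3,  -4.8]), array([313.3, 111. ]), 0.75), (array([543.7, 215.8,   3.4]), array([314.2, 197.4]), 0.64)]
scene rest [(array([ 482.8, -186.2,   22.7]), array
[... 856 characters left out ...]
89), (array([696.2, 314.3,   4.4]), array([146.3, 230.1]), 0.89), (array([533.8, 467.6,   1.3]), array([150.3, 312.9]), 0.73), (array([541.8, 214.1,   6.3]), array([221.8, 229.9]), 0.55)]
side rest [(array([ 485.8, -189.7,   29.1]), array([319.4, 144.6]), 0.74)]
side lip_edge [(array([ 570.1, -190.6,   42. ]), array([294.8, 131.6]), 0.89)]
side stop [(array([ 578.7, -196.3,   16.8]), array([292.7, 136.5]), 0.55), (array([542.5, 215.7,   6.8]), array([221.1, 230.1]), 0.48)]
side fixture [(array([ 541.4, -191.2,    0.1]), array([302.2, 145.8]), 0.92)]
side tray [(array([461.3, 192.1,   2.6]), array([254.4, 239.2]), 0.72)]
side gauge [(array([432.6, 100.5,   3.6]), array([284.4, 219.8]), 0.58)]
```

View both.

View pics/scene0.png

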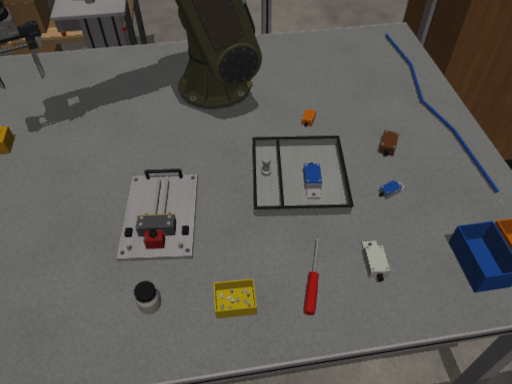

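View pics/side0.png

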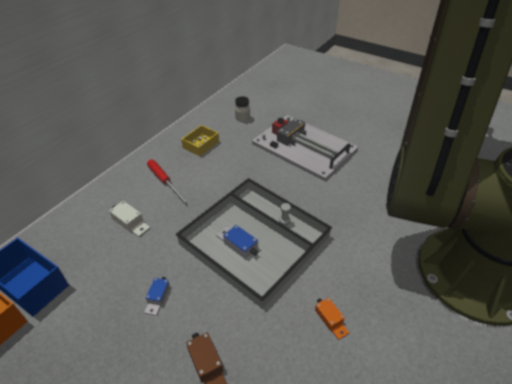

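The five candidates in the scene view are:
- blue in the tray at (313,175)
- small blue on the table at (391,188)
- brown at (389,142)
- orange at (308,117)
- white at (376,260)

The blue one in the tray fits: it is the larger blue one and lies in the wide lane. I'll confirm this from near. The fixture is at (160,215) with its lip to the far side, the jar at (147,297) and the tub at (235,298).

Request:
send_rows([
  [[13,35,0],-1.4,-1],
  [[13,35,0],-1.4,-1],
  [[13,35,0],-1.4,-1],
  [[13,35,0],-1.4,-1],
  [[13,35,0],-1.4,-1],
  [[13,35,0],-1.4,-1],
  [[13,35,0],-1.4,-1],
  [[13,35,0],-1.4,-1],
  [[13,35,0],-1.4,-1],
  [[13,35,0],-1.4,-1],
])

```text
clock: 1.9
eef_pos: [312.9, -167.3, 302.9]
eef_rot: [3.141, -0.001, 0.093]
wrist_force: [0.5, -0.4, -0.6]
finger_gap: 94.3
finger_force: 0.0
```

Request:
send_rows([
  [[13,35,0],-1.4,-1],
  [[13,35,0],-1.4,-1],
  [[13,35,0],-1.4,-1],
  [[13,35,0],-1.4,-1],
  [[13,35,0],-1.4,-1],
  [[13,35,0],-1.4,-1],
  [[13,35,0],-1.4,-1],
  [[13,35,0],-1.4,-1],
  [[13,35,0],-1.4,-1],
  [[13,35,0],-1.4,-1],
  [[0,0,0],0,-1],
])

```text
clock: 3.0
eef_pos: [443.4, 184.1, 302.3]
eef_rot: [-3.141, 0.0, -0.148]
wrist_force: [0.5, -1.0, 0.7]
finger_gap: 94.3
finger_force: 0.0
```

```bash
python3 - <<'E'
from h import *
np.set_printoptions(precision=3,suppress=True)
s=read_state();print(s["clock"],s["eef_pos"],s["eef_rot"],s["joints"])
p=camera("wrist");cv2.imwrite("pics/w1.png",p["color"])
sc=camera("scene");q=px([480,227,20],sc).astype(int)
c=p["camera_from_world"];print(np.linalg.inv(c)[:3,3])
for t in ["housing","tongue_tip","tray","gauge"]:
  print(t,[(world(r["point"],p),px(world(r["point"],p),p),round(r["confidence"],2)) for r in spot_point(t,p)])
E
```

```text
3.0 [443.367 184.135 302.27 ] [-3.141  0.    -0.148] [0.317 0.144 1.712 0.    1.285 2.036]
[520.153 172.225 385.062]
housing [(array([549.546, 424.096,   1.85 ]), array([25.654, 99.466]), 0.95), (array([479.568, 229.165,   0.616]), array([216.423, 137.268]), 0.75), (array([378.252, 484.227,  -2.308]), array([ 26.52 , 249.889]), 0.58)]
tongue_tip [(array([184.237, 296.598,   2.706]), array([206.701, 364.258]), 0.8), (array([543.042, 216.897,   7.007]), array([216.168,  75.723]), 0.58)]
tray [(array([462.655, 189.823,   0.411]), array([253.879, 147.086]), 0.74)]
gauge [(array([433.718, 100.3  ,   4.428]), array([336.988, 161.435]), 0.55)]
```

View pics/w1.png

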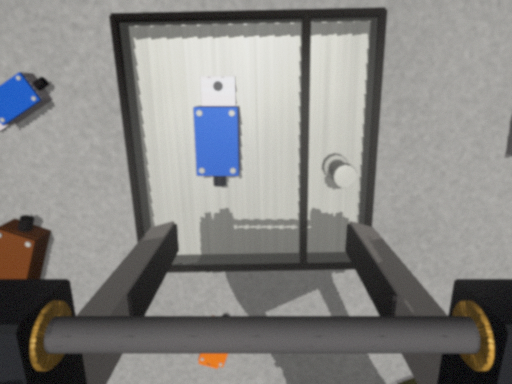

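The wrist view shows the blue lid at (217,142), with the light tongue pointing up at (218,88) and the connector at (220,181). The smaller blue one is at (15,100), outside the tray. Next I measure the lid and confirm it in a crop.

```bash
cat >> h.py <<'E'
def blue(p,near):
    h=cv2.cvtColor(p["color"],cv2.COLOR_BGR2HSV);m=cv2.inRange(h,(105,130,50),(130,255,255))
    m=cv2.morphologyEx(m,cv2.MORPH_CLOSE,np.ones((5,5)))
    n,l,st,c=cv2.connectedComponentsWithStats(m)
    i=1+min(range(n-1),key=lambda k:np.hypot(*(c[k+1]-near))+(1e4 if st[k+1,4]<40 else 0))
    return max(cv2.findContours((l==i).astype(np.uint8),0,2)[0],key=cv2.contourArea),c[i]
E
python3 - <<'E'
from h import *
np.set_printoptions(precision=3,suppress=True)
P={n:camera(n) for n in ["wrist","scene","side"]}
C={n:blue(P[n],px([480,228,30],P[n])) for n in P}
T=np.array([480,228,30])
print("tri all",tri([(C[n][1],P[n]) for n in P]),"w+sc",tri([(C[n][1],P[n]) for n in ["wrist","scene"]]))
p=P["wrist"]
ct=C["wrist"][0].reshape(-1,2)
w=np.array([ray(u,p,34)[:2] for u in ct],np.float32);r=cv2.minAreaRect(w);print("lid",r)
c2=blue(p,[15,100])[0].reshape(-1,2);print("other",cv2.minAreaRect(np.array([ray(u,p,20)[:2] for u in c2],np.float32)))
# tongue
for n in ["scene","side","wrist"]:
  print(n,[world(r["point"],P[n]) for r in spot_point("tongue_tip",P[n]) if abs(world(r["point"],P[n])[0]-542)<20])
cv2.imwrite("pics/crop1.png",cv2.resize(p["color"][50:220,0:300],None,fx=2.5,fy=2.5,interpolation=2))
E
```

```text
tri all [478.744 224.877  28.366] w+sc [479.186 224.607  29.334]
lid ((478.6396179199219, 225.36199951171875), (42.882015228271484, 69.11279296875), 81.3841323852539)
other ((551.923095703125, 426.0555114746094), (33.007408142089844, 48.907867431640625), 21.52845573425293)
scene [array([541.774, 217.82 ,   3.131]), array([534.117, 460.875,  -3.023])]
side [array([543.255, 214.618,   6.283]), array([532.472, 469.042,   0.029])]
wrist [array([545.034, 215.903,   8.163])]
```

View pics/crop1.png

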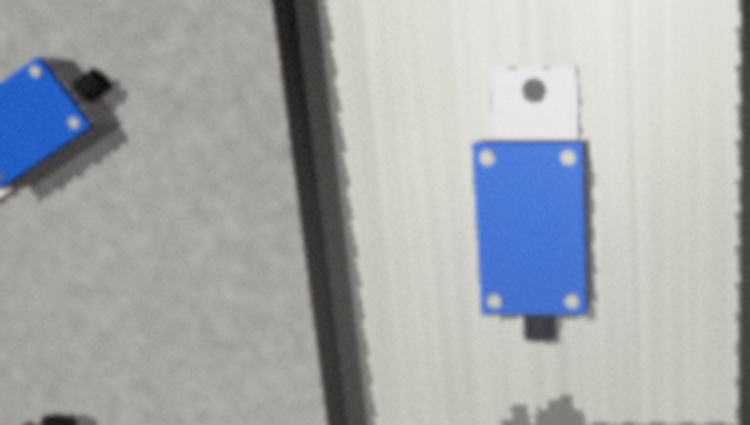

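Confirmed: the tray's blue lid measures 69×43 mm, against about 49×33 mm for the other. Its yaw is -8.6°, which already matches the tool. Now I grasp it.

Request:
send_rows([
  [[12,14,-20],0,-1],
  [[12,14,-30],0,-1],
  [[11,13,-30],0,-1],
  [[0,0,-30],0,-1],
  [[0,0,-30],0,-1],
  [[0,0,-20],0,-1],
  [[0,0,-15],0,-1],
  [[0,0,-10],0,-1],
  [[0,0,-6],0,-1],
  [[0,0,0],0,-1],
  [[0,0,0],0,-1],
])

```text
clock: 4.7
eef_pos: [478.0, 222.4, 112.2]
eef_rot: [-3.141, -0.001, -0.15]
wrist_force: [1.0, 0.3, 0.2]
finger_gap: 93.9
finger_force: 0.0
```

```bash
python3 - <<'E'
from h import *
s=read_state();print(s["clock"],s["eef_pos"],s["eef_rot"],s["wrist_force"])
p=camera("wrist");cv2.imwrite("pics/w2.png",p["color"])
E
```

```text
4.7 [478.04463575 222.37158942 112.2417197 ] [-3.14116221e+00 -7.49006002e-04 -1.49877761e-01] [1.00091989 0.27783532 0.19817287]
```

View pics/w2.png

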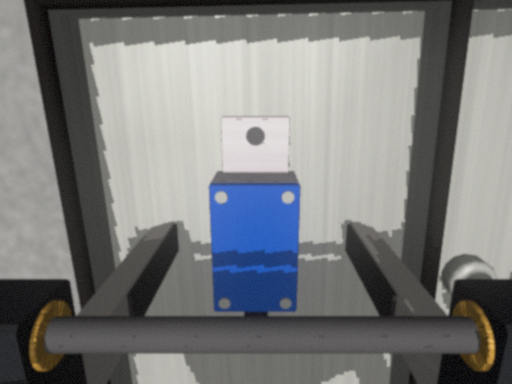

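The housing at (255,245) sits squarely between the fingers, about 3 mm to the left. I'll shift +3 in y, go down 8 and close.

Request:
send_rows([
  [[0,3,-4],0,-1],
  [[0,0,-4],0,-1],
  [[0,0,0],0,-0.3],
  [[0,0,0],0,0.3],
  [[0,0,0],0,1],
  [[0,0,0],0,1],
  [[0,0,0],0,1],
  [[0,0,0],0,1],
  [[0,0,0],0,1],
], squeeze=40)

```text
clock: 5.65
eef_pos: [477.8, 225.3, 103.7]
eef_rot: [-3.142, -0.0, -0.15]
wrist_force: [0.0, 0.7, -0.4]
finger_gap: 43.5
finger_force: 40.0
```

Request:
send_rows([
  [[0,0,10],0,1],
  [[0,0,25],0,1],
  [[0,0,35],0,1],
  [[0,0,40],0,1],
  [[0,0,30],0,1],
  [[0,0,10],0,1],
])

```text
clock: 6.25
eef_pos: [478.2, 225.5, 257.1]
eef_rot: [-3.139, -0.004, -0.15]
wrist_force: [-0.1, -0.0, -3.1]
finger_gap: 43.9
finger_force: 40.0
```

Request:
send_rows([
  [[-4,-20,0],0.5,1],
  [[-4,-38,0],0.6,1],
  [[-4,-38,0],0.6,1],
  [[-4,-38,0],0.6,1],
  [[-4,-38,0],0.6,1],
  [[-4,-38,0],0.6,1],
  [[-4,-38,0],0.6,1],
  [[-4,-38,0],0.6,1],
  [[-4,-38,0],0.6,1],
  [[-4,-38,0],0.6,1],
  [[0,-38,0],0.6,1],
  [[0,-15,0],0.5,1],
])

```text
clock: 7.45
eef_pos: [437.1, -192.2, 252.7]
eef_rot: [-3.141, 0.001, -0.029]
wrist_force: [1.0, 0.2, -3.0]
finger_gap: 43.5
finger_force: 40.0
```

```bash
python3 - <<'E'
from h import *
np.set_printoptions(precision=2,suppress=True)
s=read_state();print(s["clock"],s["eef_pos"],s["eef_rot"],s["wrist_force"],s["finger_gap"])
P={n:camera(n) for n in ["wrist","scene","side"]}
for n,p in P.items():
  cv2.imwrite(f"pics/{n}3.png",p["color"])
  for t in ["rest","lip_edge","stop","fixture"]:
    print(n,t,[(world(r["point"],p),px(world(r["point"],p),p),round(r["confidence"],2)) for r in spot_point(t,p)[:1]])
E
```

```text
7.45 [ 437.07 -192.21  252.66] [-3.14  0.   -0.03] [ 0.98  0.25 -2.99] 43.46261468493941
wrist rest [(array([ 489.9 , -181.71,   28.43]), array([247.61, 121.42]), 0.69)]
wrist lip_edge [(array([ 564.92, -194.02,   42.75]), array([258.87,  24.25]), 0.94)]
wrist stop []
wrist fixture [(array([ 533.9 , -192.58,    1.91]), array([258.74,  69.73]), 0.55)]
scene rest [(array([ 478.74, -185.48,   24.98]), array([161.39, 192.05]), 0.96)]
scene lip_edge [(array([ 564.43, -196.85,   37.97]), array([156.37, 215.25]), 0.57)]
scene stop [(array([ 579.46, -196.93,   15.71]), array([157.95, 225.31]), 0.71)]
scene fixture [(array([ 539.15, -196.46,   -5.58]), array([159.42, 217.61]), 0.68)]
side rest [(array([ 487.34, -186.77,   26.64]), array([318.34, 145.64]), 0.97)]
side lip_edge [(array([ 568.11, -190.21,   43.3 ]), array([295.32, 131.54]), 0.73)]
side stop [(array([ 577.33, -195.56,   13.81]), array([292.92, 137.58]), 0.73)]
side fixture [(array([ 539.96, -187.66,   -1.41]), array([302.02, 146.98]), 0.57)]
```

View pics/wrist3.png

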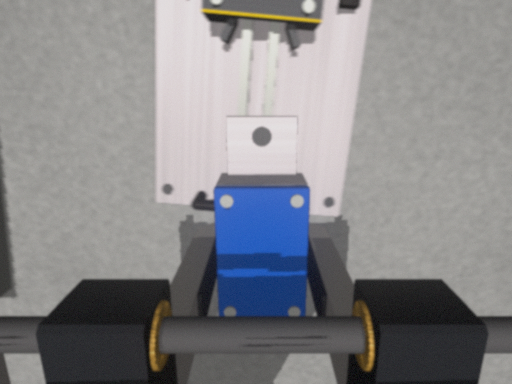

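The fixture fills the top of the frame: yellow line from (203,11) to (320,23), strips at about (246,70) and (270,70). Its yaw is near -7°. I turn to match, back off a little and measure it more closely.

Request:
send_rows([
  [[-15,0,5],-1.3,1],
  [[-15,0,10],-1.3,1],
  [[-15,0,10],-1.4,1],
  [[-10,0,5],-1.4,1],
  [[0,0,0],0,1],
])

```text
clock: 8.7
eef_pos: [382.3, -189.8, 284.3]
eef_rot: [3.141, -0.001, -0.123]
wrist_force: [0.5, -1.6, -3.7]
finger_gap: 43.9
finger_force: 40.0
```

```bash
python3 - <<'E'
from h import *
np.set_printoptions(precision=2,suppress=True)
s=read_state();print(s["clock"],s["eef_pos"],s["eef_rot"])
p=camera("wrist");cv2.imwrite("pics/w4.png",cv2.resize(p["color"][0:180,130:390],None,fx=3,fy=3,interpolation=2))
np.savez("w4.npz",**{k:v for k,v in p.items()})
h=cv2.cvtColor(p["color"],cv2.COLOR_BGR2HSV);m=cv2.inRange(h,(18,120,80),(35,255,255))
ys,xs=np.nonzero(m);print(len(xs),xs.min(),xs.max())
for z in (39,45,51):
  w=np.array([ray((x,y),p,z)[:2] for x,y in zip(xs,ys)],np.float32)
  vx,vy,x0,y0=cv2.fitLine(w,cv2.DIST_HUBER,0,.01,.01).ravel();print(z,"yaw deg",np.degrees(np.arctan2(vy,vx)),w[:,1].min(),w[:,1].max(),w.mean(0))
for t in ["rest","lip_edge","stop","fixture"]:
    print(t,[(world(r["point"],p),px(world(r["point"],p),p),round(r["confidence"],2)) for r in spot_point(t,p)[:1]])
E
```

```text
8.7 [ 382.31 -189.84  284.3 ] [ 3.14 -0.   -0.12]
1038 150 374
39 yaw deg 80.53073 -292.00113 -36.854492 [ 196.11 -169.46]
45 yaw deg 80.53373 -290.31494 -39.832626 [ 200.92 -170.01]
51 yaw deg 80.53662 -288.62875 -42.81076 [ 205.73 -170.56]
rest [(array([ 485.91, -182.49,   27.28]), array([239.58,  65.14]), 0.79)]
lip_edge []
stop []
fixture [(array([ 539.28, -195.94,    2.71]), array([247.32,   6.45]), 0.69)]
```

View pics/w4.png

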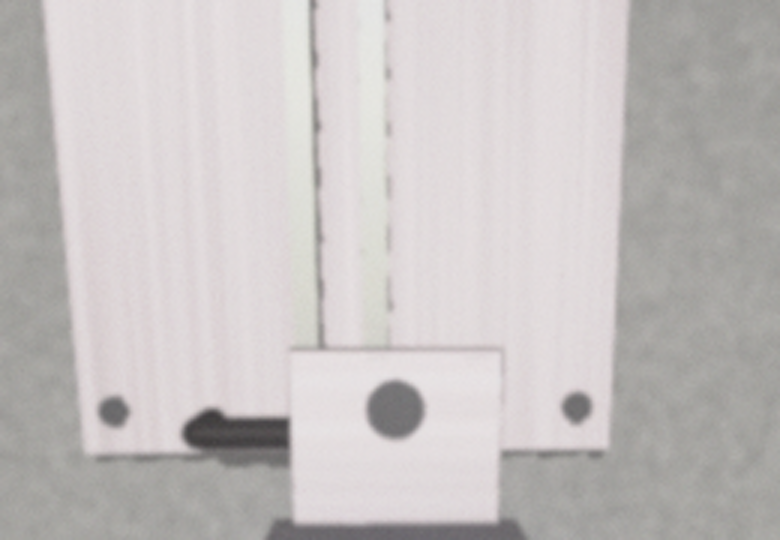

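The crop shows the plate's near corners at about (158,151) and (333,149), and its edges and the strips running nearly straight up, so the yaw nearly matches. I compute the fixture pose from these.

```bash
python3 - <<'E'
from h import *
np.set_printoptions(precision=2,suppress=True)
p=dict(np.load("w4.npz"))
U=lambda x,y:(130+(x+.5)/3-.5,(y+.5)/3-.5)
L0,L1,R0,R1=[ray(U(*c),p,15)[:2] for c in [(84,455),(45,5),(608,450),(629,5)]]
a=lambda d:np.degrees(np.arctan2(d[1],d[0]))
print(L0,L1,R0,R1,"yawL",a(L1-L0),"yawR",a(R1-R0),"near",a(L0-R0)-90,"width",np.linalg.norm(L0-R0))
# strips: tops z=30: outer/inner edges
for n,c in dict(LL=[(283,5),(296,345)],LR=[(308,5),(322,345)],RL=[(360,5),(364,345)],RR=[(385,5),(387,345)]).items():
  q=[ray(U(*k),p,30)[:2] for k in c];print(n,q,a(q[0]-q[1]))
# full optimisation of plate pose
from scipy.optimize import least_squares
g=cv2.cvtColor(p["color"],cv2.COLOR_BGR2GRAY)
tongue=[ray(U(*k),p,284.3-97-3+6)[:2] for k in [(290,348),(503,348)]];print("tongue corners",tongue,np.mean(tongue,0), a(tongue[0]-tongue[1])-90)
E
```

```text
[414.52 -86.89] [ 552.36 -103.1 ] [ 394.27 -264.7 ] [ 530.44 -280.47] yawL -6.708572495045285 yawR -6.608223538775476 near -6.495428351760211 width 178.95761932960895
LL [array([ 539.84, -176.43]), array([ 442.8 , -165.75])] -6.279241179649228
LR [array([ 538.94, -183.7 ]), array([ 441.79, -173.96])] -5.7247261240611484
RL [array([ 537.07, -198.82]), array([ 440.15, -187.21])] -6.825904238731386
RR [array([ 536.18, -206.09]), array([ 439.25, -194.47])] -6.831265258859222
tongue corners [array([ 450.25, -180.85]), array([ 445.89, -216.15])] [ 448.07 -198.5 ] -7.046202236127598
```

The fixture origin is at about (538.5,-191.3) with yaw -6.6°, and the rest point is at (484,-185). I move above the strips with the tongue tip short of the flares.

Request:
send_rows([
  [[15,1,-10],0.1,1],
  [[20,1,-15],0.1,1],
  [[20,1,-15],0.1,1],
  [[20,1,-15],0.15,1],
  [[15,1,-15],0,1],
  [[4,1,-15],0,1],
  [[0,0,-20],0,1],
  [[0,0,-15],0,1],
  [[0,0,-10],0,1],
  [[0,0,0],0,1],
  [[0,0,0],0,1],
])

```text
clock: 10.05
eef_pos: [477.1, -183.8, 154.0]
eef_rot: [3.142, -0.0, -0.114]
wrist_force: [0.7, -0.3, -2.2]
finger_gap: 43.8
finger_force: 40.0
```

```bash
python3 - <<'E'
from h import *
np.set_printoptions(precision=3,suppress=True)
s=read_state();print(s["clock"],s["eef_pos"],s["eef_rot"],s["wrist_force"])
p=camera("wrist");cv2.imwrite("pics/w5.png",cv2.resize(p["color"][0:260,120:400],None,fx=2.3,fy=2.3,interpolation=2))
h=cv2.cvtColor(p["color"],cv2.COLOR_BGR2HSV);m=cv2.inRange(h,(18,120,80),(35,255,255));m[150:]=0
ys,xs=np.nonzero(m);print(len(xs),xs.min(),xs.max())
for z in (45,51):
  w=np.array([ray((x,y),p,z)[:2] for x,y in zip(xs,ys)],np.float32)
  vx,vy,x0,y0=cv2.fitLine(w,cv2.DIST_HUBER,0,.01,.01).ravel();print(z,"yaw",np.degrees(np.arctan2(vy,vx))-90,w[:,1].min(),w[:,1].max(),w.mean(0))
np.savez("w5.npz",**p)
E
```

```text
10.05 [ 477.067 -183.785  153.956] [ 3.142 -0.    -0.114] [ 0.654 -0.336 -2.192]
1055 173 351
45 yaw -6.409317 -241.06685 -148.7948 [ 569.874 -194.815]
51 yaw -6.4094086 -239.56444 -150.17918 [ 569.382 -194.759]
```

View pics/w5.png

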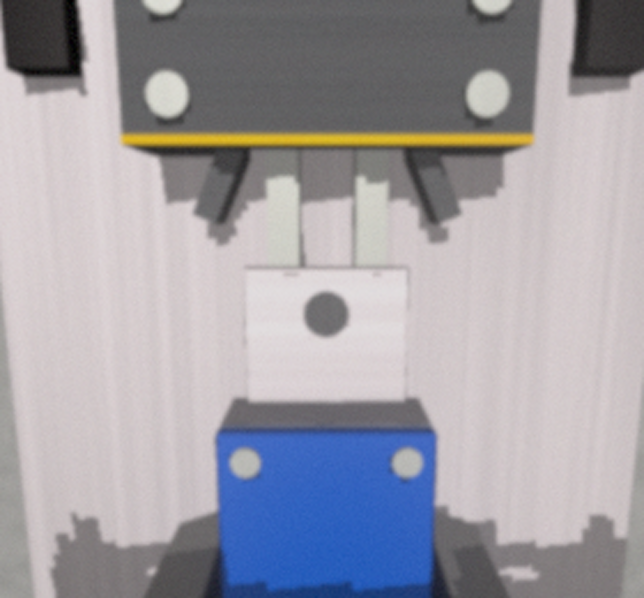

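The tongue centre (327) lines up with the strips (328) and the lip centre (328), and the edges are parallel. I lower it onto the strips.

Request:
send_rows([
  [[0,0,-8],0,1],
  [[0,0,-7],0,1],
  [[0,0,-4],0,1],
  [[0,0,-1.5],0,1],
  [[0,0,-1],0,1],
  [[0,0,0],0,1],
  [[0,0,0],0,1],
])

```text
clock: 10.8
eef_pos: [476.9, -183.8, 132.3]
eef_rot: [3.141, -0.0, -0.114]
wrist_force: [0.4, -0.3, -2.6]
finger_gap: 43.8
finger_force: 40.0
```

Request:
send_rows([
  [[0,0,-0.5],0,1],
  [[0,0,-0.5],0,1],
  [[0,0,0],0,1],
])

```text
clock: 11.1
eef_pos: [476.8, -183.7, 131.1]
eef_rot: [-3.142, 0.0, -0.114]
wrist_force: [0.4, 0.4, -2.3]
finger_gap: 43.7
finger_force: 40.0
```

Request:
send_rows([
  [[0,0,-0.4],0,1],
  [[0,0,0],0,1],
  [[0,0,0],0,1],
])

```text
clock: 11.4
eef_pos: [476.8, -183.7, 130.7]
eef_rot: [-3.142, 0.0, -0.114]
wrist_force: [-0.6, -0.1, -2.3]
finger_gap: 43.9
finger_force: 40.0
```

Request:
send_rows([
  [[0,0,-0.4],0,1],
  [[0,0,0],0,1],
  [[0,0,0],0,1],
])

```text
clock: 11.7
eef_pos: [476.8, -183.7, 130.7]
eef_rot: [3.142, -0.0, -0.114]
wrist_force: [-4.0, 0.8, 5.9]
finger_gap: 43.7
finger_force: 40.0
```

Request:
send_rows([
  [[0,0,-0.3],0,1],
  [[0,0,0],0,1],
  [[0,0,0],0,1],
])

```text
clock: 12.0
eef_pos: [476.8, -183.7, 130.7]
eef_rot: [3.142, -0.0, -0.114]
wrist_force: [-5.4, 1.7, 10.0]
finger_gap: 43.8
finger_force: 40.0
```

It is seated on the strips at TCP z 130.7, as expected. I ease the downward press slightly and slide in.

Request:
send_rows([
  [[0,0,0.2],0,1],
  [[3,-0.34,0],0,1],
  [[4,-0.46,0],0,1],
  [[4,-0.46,0],0,1],
  [[4,-0.46,0],0,1],
  [[4,-0.46,0],0,1],
  [[3,-0.34,0],0,1],
  [[0,0,0],0,1],
])

```text
clock: 12.8
eef_pos: [499.2, -186.4, 130.7]
eef_rot: [3.141, -0.001, -0.114]
wrist_force: [-0.2, -0.1, 4.7]
finger_gap: 43.9
finger_force: 40.0
```

Request:
send_rows([
  [[2,-0.23,0],0,1],
  [[2,-0.23,0],0,1],
  [[1.5,-0.17,0],0,1],
  [[0,0,0],0,1],
])

```text
clock: 13.2
eef_pos: [504.5, -187.0, 130.7]
eef_rot: [3.141, -0.0, -0.114]
wrist_force: [-3.3, 0.2, 6.4]
finger_gap: 43.6
finger_force: 40.0
```

Request:
send_rows([
  [[1.5,-0.17,0],0,1],
  [[1,-0.12,0],0,1],
  [[0,0,0],0,1],
])

```text
clock: 13.5
eef_pos: [506.9, -187.3, 130.7]
eef_rot: [3.141, -0.0, -0.114]
wrist_force: [-4.0, 0.2, 5.7]
finger_gap: 43.5
finger_force: 40.0
```

Request:
send_rows([
  [[1,-0.12,0],0,1],
  [[1,-0.11,0],0,1],
  [[0,0,0],0,1],
])

```text
clock: 13.8
eef_pos: [508.7, -187.5, 130.7]
eef_rot: [3.141, 0.0, -0.114]
wrist_force: [-5.8, 1.8, 8.3]
finger_gap: 43.5
finger_force: 40.0
```

Request:
send_rows([
  [[1,-0.12,0.1],0,1],
  [[1,-0.11,0],0,1],
  [[0,0,0],0,1],
])

```text
clock: 14.1
eef_pos: [510.5, -187.7, 130.7]
eef_rot: [3.141, 0.001, -0.114]
wrist_force: [-8.1, 2.0, 9.1]
finger_gap: 43.3
finger_force: 40.0
```

Request:
send_rows([
  [[0.8,-0.09,0],0,1],
  [[0.7,-0.08,0],0,1],
  [[0,0,0],0,1],
])

```text
clock: 14.4
eef_pos: [511.8, -187.9, 130.7]
eef_rot: [3.142, 0.002, -0.114]
wrist_force: [-10.4, 1.5, 10.0]
finger_gap: 43.6
finger_force: 40.0
```

Request:
send_rows([
  [[0,0,0.25],0,1],
  [[0,0,0],0,1],
], squeeze=50)

```text
clock: 14.6
eef_pos: [511.8, -187.9, 130.7]
eef_rot: [3.142, 0.001, -0.114]
wrist_force: [-9.0, 0.3, 6.4]
finger_gap: 43.4
finger_force: 50.0
```

Request:
send_rows([
  [[0.5,-0.06,0],0,1],
  [[0,0,0],0,1],
  [[0,0,0],0,1],
])

```text
clock: 14.9
eef_pos: [512.2, -187.9, 130.7]
eef_rot: [-3.142, 0.002, -0.114]
wrist_force: [-9.0, 0.7, 7.4]
finger_gap: 43.6
finger_force: 50.0
```

Request:
send_rows([
  [[0.5,-0.06,0],0,1],
  [[0,0,0],0,1],
  [[0,0,0],0,1],
])

```text
clock: 15.2
eef_pos: [512.7, -188.0, 130.7]
eef_rot: [-3.142, 0.002, -0.114]
wrist_force: [-9.6, 1.5, 7.9]
finger_gap: 43.7
finger_force: 50.0
```

Still on the spring, with no hard stop yet. I continue in 0.5 mm steps.

Request:
send_rows([
  [[0.5,-0.06,0],0,1],
  [[0,0,0],0,1],
  [[0,0,0],0,1],
])

```text
clock: 15.5
eef_pos: [513.1, -188.0, 130.7]
eef_rot: [-3.141, 0.002, -0.114]
wrist_force: [-8.9, 0.9, 7.6]
finger_gap: 43.7
finger_force: 50.0
```

Request:
send_rows([
  [[0.5,-0.06,0],0,1],
  [[0,0,0],0,1],
  [[0,0,0],0,1],
])

```text
clock: 15.8
eef_pos: [513.6, -188.1, 130.7]
eef_rot: [-3.141, 0.002, -0.114]
wrist_force: [-10.9, 0.4, 7.4]
finger_gap: 43.8
finger_force: 50.0
```

Request:
send_rows([
  [[0.5,-0.06,0],0,1],
  [[0,0,0],0,1],
  [[0,0,0],0,1],
])

```text
clock: 16.1
eef_pos: [514.1, -188.1, 130.7]
eef_rot: [-3.142, 0.002, -0.114]
wrist_force: [-10.9, 1.0, 9.1]
finger_gap: 43.6
finger_force: 50.0
```

Request:
send_rows([
  [[0.5,-0.06,0],0,1],
  [[0,0,0],0,1],
  [[0,0,0],0,1],
])

```text
clock: 16.4
eef_pos: [514.6, -188.2, 130.7]
eef_rot: [-3.141, 0.002, -0.114]
wrist_force: [-11.3, 1.7, 9.2]
finger_gap: 43.8
finger_force: 50.0
```

```bash
python3 - <<'E'
from h import *
np.set_printoptions(precision=3,suppress=True)
s=read_state();print(s["clock"],s["eef_pos"],s["eef_rot"],s["wrist_force"])
p=camera("wrist");q=dict(np.load("w5.npz"))
cv2.imwrite("pics/w6.png",cv2.resize(p["color"][60:320,120:400],None,fx=2.3,fy=2.3,interpolation=2))
for k in (q,p):
  c=blue(k,np.array([262,260]))[0].reshape(-1,2);print(c.min(0),c.max(0))
E
```

```text
16.4 [ 514.551 -188.195  130.696] [-3.141  0.002 -0.114] [-11.346   1.733   9.177]
[215 187] [308 316]
[215 187] [309 316]
```

View pics/w6.png

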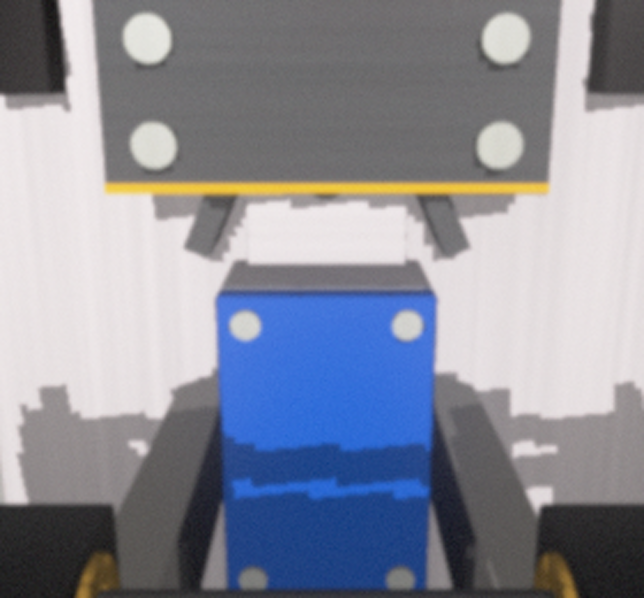

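No slip: the lid sits at the same pixels in the wrist view as before. The tongue is centred between the flares at (327,235) and about 11 mm under the lip. I continue.

Request:
send_rows([
  [[0.5,-0.06,0.2],0,1],
  [[0,0,0],0,1],
  [[0,0,0],0,1],
])

```text
clock: 16.75
eef_pos: [515.0, -188.2, 130.7]
eef_rot: [-3.141, 0.002, -0.114]
wrist_force: [-10.1, 0.5, 6.8]
finger_gap: 43.8
finger_force: 50.0
```

Request:
send_rows([
  [[0.5,-0.06,0],0,1],
  [[0,0,0],0,1],
  [[0,0,0],0,1],
])

```text
clock: 17.05
eef_pos: [515.3, -188.3, 130.7]
eef_rot: [-3.141, 0.003, -0.114]
wrist_force: [-12.6, 1.3, 8.0]
finger_gap: 43.8
finger_force: 50.0
```

Request:
send_rows([
  [[0.5,-0.06,0],0,1],
  [[0,0,0],0,1],
  [[0,0,0],0,1],
])

```text
clock: 17.35
eef_pos: [515.5, -188.3, 130.7]
eef_rot: [-3.141, 0.004, -0.114]
wrist_force: [-15.8, 2.2, 10.7]
finger_gap: 43.6
finger_force: 50.0
```

Clear change: only 0.2 mm moved per 0.5 mm commanded, and the force is rising steeply. That is the stop, so I take it to a firm push.

Request:
send_rows([
  [[0.4,-0.05,0.1],0,1],
  [[0,0,0],0,1],
  [[0,0,0],0,1],
])

```text
clock: 17.65
eef_pos: [515.6, -188.3, 130.7]
eef_rot: [-3.141, 0.005, -0.114]
wrist_force: [-18.7, 2.3, 12.6]
finger_gap: 43.7
finger_force: 50.0
```

Request:
send_rows([
  [[0.3,-0.03,0.1],0,1],
  [[0,0,0],0,1],
  [[0,0,0],0,1],
  [[0,0,0],0,1],
])

```text
clock: 18.05
eef_pos: [515.7, -188.3, 130.7]
eef_rot: [-3.141, 0.006, -0.114]
wrist_force: [-21.2, 1.6, 13.6]
finger_gap: 43.5
finger_force: 50.0
```

Request:
send_rows([
  [[0,0,0.2],0,1],
  [[0,0,0],0,1],
  [[0,0,0],0,1],
  [[0,0,0],0,1],
  [[0,0,0],0,1],
])

```text
clock: 18.55
eef_pos: [515.7, -188.3, 130.8]
eef_rot: [-3.141, 0.006, -0.114]
wrist_force: [-21.0, 1.3, 10.3]
finger_gap: 43.5
finger_force: 50.0
```

```bash
python3 - <<'E'
from h import *
np.set_printoptions(precision=3,suppress=True)
p=camera("wrist");s=read_state();print(s["clock"],s["eef_pos"],s["eef_rot"],s["wrist_force"],s["moment"])
c=blue(p,np.array([262,260]))[0].reshape(-1,2);print(c.min(0),c.max(0))
sd=camera("side");a=px([520,-188,40],sd).astype(int)
cv2.imwrite("pics/side7.png",cv2.resize(sd["color"][a[1]-60:a[1]+60,a[0]-80:a[0]+80],None,fx=5,fy=5,interpolation=2))
E
```

```text
18.6 [ 515.687 -188.313  130.762] [-3.141  0.006 -0.114] [-20.866   0.436  10.059] [ 0.242  3.294 -0.109]
[215 187] [308 316]
```

View pics/side7.png

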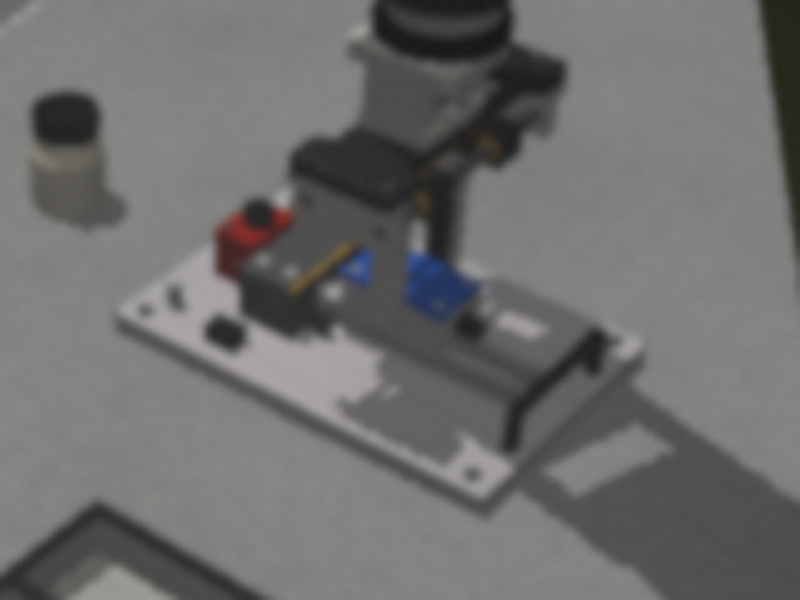

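The side view shows the housing at (410,275) lying flat on the strips, with its tongue under the lip and still held. The force is steady at about 21 N and there is no slip, so I hand it in.

```bash
python3 -c "from cell import *; print(sign_off())"
```

```text
the job is handed in; nothing more can be done
None
```

I handed the job in with the housing still gripped, flat on the strips and its tongue against the stop under the lip, at a steady wrist force of about 21 N (roughly 17 N on the stop and pin after estimated friction), after 18.6 s of the 42 s allowed.

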